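# Pack two L-plates into the rail carrier and send it to the far stop

### The job

Pack both L-shaped plates into the shallow tray of the carrier, turned so that they interlock and both lie flat on the tray's floor with their lugs up. Then slide the loaded carrier along its rail to the left, fully home against the far stop, and let go.

Things in the scene. Friction and masses are not known exactly. Their poses are not given: they have to be found in the camera images.
- plate_a_lug (a point): Centre of the grip lug of one of two equal grey L-plates: an upright rib 10 mm thick (x), 44 long (y), 10 to 50 mm above the plate's underside (this point: 30). z up. Plate 10 mm thick, 150 g, lies flat; two arms 46 wide, 94 long outside, run along +x and +y. In this frame (mm) the arms cover x -23..71, y -35..11 and x -23..23, y -35..59; outer corner of the L at -23, -35.
- plate_b_lug (a point): The lug of the second L-plate, the same in every way as plate_a_lug.
- tray_in (a point): Centre of the inner floor, 30 mm above the worktop, of the carrier's shallow grey tray; moves with it. Inside 104 mm along x, 150 along y (along the rail), z up. Rim 9 mm above the floor, flared outward at the top. The plates fit only interlocked (140 x 94 mm together, 10 mm play): one turned half round to the other, arms along the tray's sides, outer corners in opposite tray corners; either diagonal.
- push_post (a point): Middle of the upright round black post, 16 mm in diameter, on the robot's side of the carrier, by which the carrier is pushed or gripped. It stands up to 77 mm above the worktop on a foot 34 mm high; this point is at 54 mm, 85 mm toward -x of the tray's centre; axes as tray_in's.
- carrier (a joint): Travel of the carrier along the rail, in m: 0 at the stop on the robot's right, the loading end (it starts within 30 mm of it), 0.12 against the far stop on the left. It grows along +y of tray_in. About 4 N of friction hold it where it is left; both ends are hard stops.
Things that resemble listed ones, but are neither listed nor needed, are in the scene too. What is shaped like the part that bears plate_b_lug but yellow is not meant.

How it is judged (in metres and radians):
On the way, in this order (a step that is already met when the one before it is completed fails the run):
1. both plates lie flat and interlocked in the tray while the carrier is still in the loading half of its rail (z of plate_a_lug in the frame of tray_in between 0.025 and 0.034 m and x of plate_a_lug in the frame of tray_in between -0.05 and 0.05 m and y of plate_a_lug in the frame of tray_in between -0.073 and 0.073 m and angle between each of plate_a_lug, plate_b_lug's own z axis and vertical below 0.06 rad and z of plate_b_lug in the frame of tray_in between 0.025 and 0.034 m and x of plate_b_lug in the frame of tray_in between -0.05 and 0.05 m and y of plate_b_lug in the frame of tray_in between -0.073 and 0.073 m and value of joint carrier below 0.06 m), for 0.2 s.
2. the carrier, still loaded, is home against the far stop (z of plate_a_lug in the frame of tray_in between 0.025 and 0.034 m and x of plate_a_lug in the frame of tray_in between -0.05 and 0.05 m and y of plate_a_lug in the frame of tray_in between -0.073 and 0.073 m and angle between each of plate_a_lug, plate_b_lug's own z axis and vertical below 0.06 rad and z of plate_b_lug in the frame of tray_in between 0.025 and 0.034 m and x of plate_b_lug in the frame of tray_in between -0.05 and 0.05 m and y of plate_b_lug in the frame of tray_in between -0.073 and 0.073 m and value of joint carrier above 0.112 m), for 0.2 s.
At the end, for the whole second after the job is handed in: Both plates lie in the tray, lugs up, flat on its floor (lug centre 25 to 34 mm above it, within 50 mm (x) and 73 mm (y) of the tray centre, tilt under 0.06 rad); the carrier rests within 8 mm of the far stop (joint above 0.112 m, under 0.01 m/s) (all of step 2 and velocity of joint carrier between -0.01 and 0.01 m/s); the robot touches nothing.
It also fails if it takes over 64 s, if anything falls off the work surface, if the arm or the gripper's body presses on something with over 40 N, if the wrist force passes 120 N, or if a joint passes its speed limit or range.

### The arm

A 6-joint arm with a two-finger parallel gripper is mounted at the origin on a cart in front of the work surface, level with it; the furniture and walls round the work are solid. World frame = base frame: x ahead of the robot, y to its left, z up, the work surface at z = 0. Lengths are in mm, angles in degrees, forces in N, time in s.
With the tool pointing down it reaches from about 350 to 850 mm from the base axis. Payload 8.1 kg.
Tool frame: the origin (TCP) lies between the finger pads; the fingertips stand 22 mm ahead of it and the grasp point (between the pads) lies 3 mm ahead of it; z points along the fingers, y is the line along which they close (so a half turn about z gives the same grasp; the last joint's range is limited). The gripper opens to 85 mm and grips with 20 to 120 N. Pads are 22 mm wide; open, the fingers measure 114 mm over their backs; the gripper's body (76 mm by 85 mm) begins 54 mm behind the grasp point. The pads swing forward as they close: fully open they stand 13 mm farther back than shut.
Start: joints at [-81.039, 7.471, 85.268, -0, 87.261, -4.893], TCP at [143.691, -582.545, 253.292] pointing down, gripper open.
Joint ranges: [-169.43, 169.43], [-51.17, 129.36], [1.28, 143.12], [-76.62, 256.62], [0, 156.53], [-152.29, 152.29]. Speed limits (degrees/s): [136.94, 136.94, 159.86, 180, 180, 180].

### API

Orientations are given as [roll, pitch, yaw] about the fixed x, y, z axes, in that order (R = Rz(yaw) Ry(pitch) Rx(roll)).
In Python, from bench import r, vision gives the robot as it stands.
- The arm moves only by the tool step_arm, never from a script. Its argument "targets" is a list that holds one entry, the list of rows, each a list of 6 numbers: the shift along the world's x, y, z in mm, then the turn, a rotation vector about the world's x, y, z in rad. In form: [[[x, y, z, rx, ry, rz], ...]]. A call has 1 to 12 rows; each row is the pose to reach, as a shift and turn from the pose commanded when the call began; what a row does not reach only later rows make up. A row lasts 1/12 s, in which the tool goes at most 41.7 mm and 7.16 degrees, less where a joint would pass 70% of its speed; a pose out of reach is approached as far as the arm can. A call with a gripper value outside its range is refused whole. "fingers" is the gripper's target within -1 to 1 (shut at 1, half-way at 0, fully open at -1), set as the call begins (left out, the last holds). The fingers move at their own pace and stop on an object; "newtons" is the grip in N (left out, the last holds). Time passes only in rows, so rows that repeat a pose let the fingers close. It gives the time, the measured TCP pose, the force, the opening and the grip force at its end, in the units of the state.
- r.sense(): the state, without advancing time (a new reading comes with each control period).
- vision.snapshot(name): name is "scene" or "top"; returns a dict with "img" (400x640x3 uint8, blue, green, red), "mtx" (3x3 intrinsics, pixels), "eye" and "attitude" of the camera in the world. Camera axes: x right, y up, looking along -z (the intrinsics and any distortion apply to the point x, -y, -z); pixel columns grow to the right and rows downward; lengths in mm; the calibration is good to about 2 mm. A picture is of the moment at which its call begins. There is no depth.
- r.hand_in(): hands the job in; it is judged then, once.
The state is a dict: "time": time; "joint_pos": joint angles; "qd": joint speeds; "joint_efforts": joint torques, N m; "tool_pos": TCP position; "tcp_rot": TCP orientation; "ft_force": force on the tool from outside, world axes, zero at the start; "wrist_torque": the same for the moment, N m; "finger_gap": finger opening in mm; "grip_force": force on a finger pad.
Only numpy, scipy, OpenCV 4.12 (cv2) and the standard library are available. Lean on these libraries where they do the work, as an engineer would, in place of code of your own. Each camera call takes 0.05 s, during which the arm holds its last target. There are 200 camera calls.

## Working session

There is one attempt and no reset: what is moved stays moved. The work goes in short steps, Python scripts to look and compute and a tool call to move; the robot and the scene stay as the last step left them, time stands still between calls to the robot, and variables do not carry over. Pictures are saved under pics/ and viewed, at most 10 in all, crops included, and the job is handed in when it is done.

Besides the shell and the picture viewer there is one more tool, called after "Request:" by a JSON object that holds its "op" and its "data". step_arm: Moves the arm, as the interface text tells. Its arguments: {"type":"object","properties":{"targets":{"type":"array"},"fingers":{"type":"number"},"newtons":{"type":"number"}},"required":["targets"]}

```bash
ls; mkdir -p pics
python3 - <<'E'
from bench import r, vision
import cv2
for n in("scene","top"):
    s=vision.snapshot(n); cv2.imwrite(f"pics/{n}0.png",s["img"]); print({k:v for k,v in s.items() if k!="img"})
print(r.sense())
E
```

```text
pics
{'mtx': array([[459.34839163,   0.        , 313.25714891],
       [  0.        , 459.34839163, 201.81332646],
       [  0.        ,   0.        ,   1.        ]]), 'eye': array([-30.84802346, 715.92104227, 912.86382986]), 'attitude': array([  48.77631219,    0.54575526, -144.44473483])}
{'mtx': array([[448.10914667,   0.        , 316.92406193],
       [  0.        , 448.10914667, 196.87655465],
       [  0.        ,   0.        ,   1.        ]]), 'eye': array([ 444.19080467,  -71.59157187, 1374.41386376]), 'attitude': array([  3.32635226,   0.85920863, -89.18371737])}
{'time': 0.1, 'joint_pos': array([-8.10389905e+01,  7.51126866e+00,  8.53236338e+01,  1.81863789e-03,
        8.72615207e+01, -4.89287237e+00]), 'qd': array([-0.02811004, -0.05041616, -0.03138853,  0.08478013,  0.15540029,
        0.00096037]), 'joint_efforts': array([ 1.24304421e-03, -5.70950997e+01, -5.01942945e+01, -1.96395004e-04,
        8.10916565e-03,  1.31422280e-05]), 'tool_pos': array([ 143.63017712, -582.0807932 ,  252.33852215]), 'tcp_rot': array([-1.79904083e+02, -1.00340049e-02,  1.38537851e+01]), 'ft_force': array([ 0.99303358,  0.14007202, -0.3369197 ]), 'wrist_torque': array([-0.02081037,  0.06569249, -0.01573715]), 'grip_force': 0.0, 'finger_gap': 85.42271031267792}
```

View pics/top0.png

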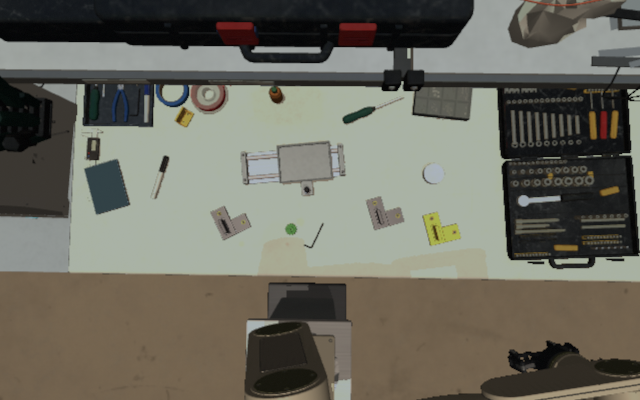

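View pics/scene0.png

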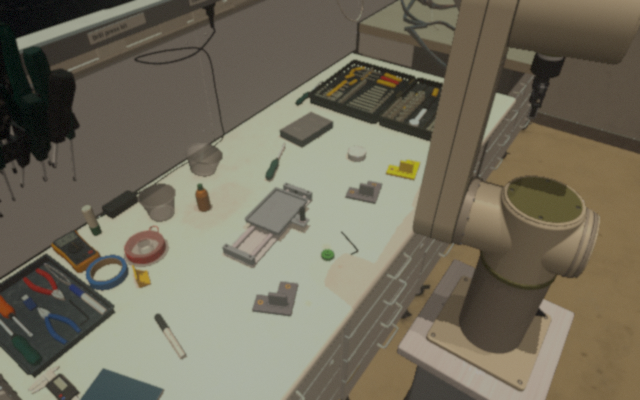

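The top view shows grey plates at (230,222) and (384,212), a yellow L at (440,229), the tray at (304,162) and the post at (307,188). The two grey L's match the description and the yellow one is excluded. I'll enlarge both plates and the tray in one rectified crop.

```bash
cat > h.py <<'E'
import numpy as np, cv2
from scipy.spatial.transform import Rotation as R
from bench import r, vision
def cam(s):
    A=R.from_euler('xyz',s["attitude"],degrees=True).as_matrix()@np.diag([1,-1,-1]); return A,s["eye"],s["mtx"]
def proj(s,P):
    A,e,K=cam(s); q=(np.atleast_2d(P)-e)@A@K.T; return q[:,:2]/q[:,2:]
def unproj(s,uv,z):
    A,e,K=cam(s); uv=np.atleast_2d(uv); d=np.c_[uv,np.ones(len(uv))]@np.linalg.inv(K).T@A.T
    return e+d*((z-e[2])/d[:,2])[:,None]
def ortho(s,cx,cy,w,h,z,k):
    """patch centred at world cx,cy; image up=+x, left=+y; k px/mm; w along y, h along x (mm)"""
    W=np.array([[cx+h/2,cy+w/2,z],[cx+h/2,cy-w/2,z],[cx-h/2,cy-w/2,z],[cx-h/2,cy+w/2,z]])
    H=cv2.getPerspectiveTransform(proj(s,W).astype(np.float32),np.float32([[0,0],[w*k,0],[w*k,h*k],[0,h*k]]))
    return cv2.warpPerspective(s["img"],H,(int(w*k),int(h*k)),flags=cv2.INTER_CUBIC)
E
python3 - <<'E'
from h import *
s=vision.snapshot("top")
for n,uv,z in(("p1",(230,222),10),("p2",(384,212),10),("tray",(304,162),39),("post",(307,188),77)): print(n,unproj(s,uv,z).round(1))
c=[unproj(s,u,10)[0] for u in((230,222),(384,212))]; t=unproj(s,(304,162),30)[0]
a=[ortho(s,x[0],x[1],130,130,10,3) for x in c]
b=ortho(s,t[0]-20,t[1]+40,390,100*2,39,2)
for i in a: 
    for j in range(0,130,10): cv2.line(i,(j*3,0),(j*3,6),(0,0,255),1); cv2.line(i,(0,j*3),(6,j*3),(0,0,255),1)
cv2.imwrite("pics/o1.png",cv2.resize(np.vstack([np.hstack(a),cv2.resize(b,(780,400))]),(585,592)))
print(c,t)
E
```

```text
p1 [[442.9 214.   10. ]]
p2 [[ 479.9 -254.4   10. ]]
tray [[625.8 -10.2  39. ]]
post [[544.8 -21.9  77. ]]
[array([442.92664822, 213.9652065 ,  10.        ]), array([ 479.91618547, -254.40611691,   10.        ])] [627.03509055  -9.77569085  30.        ]
```

View pics/o1.png

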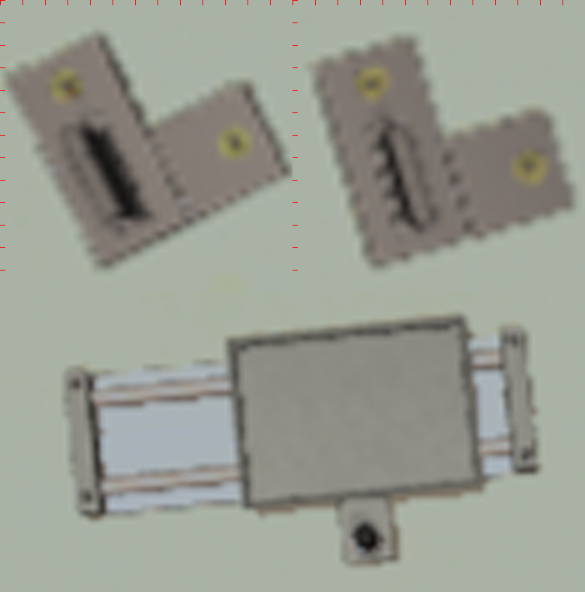

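The crop shows two grey L's, each with its lug on the arm that points up in the image (about world +x) and the other arm to the right (-y). These are the listed plates. The tray is yawed about 5°, with the post below it. Next I fit the outlines.

```bash
cat >> h.py <<'E'
from scipy.optimize import minimize
L=np.array([[-23,-35],[71,-35],[71,11],[23,11],[23,59],[-23,59]],float)
LUG=np.array([[-5,-22],[5,-22],[5,22],[-5,22]],float)
def place(poly,p,z):
    c,n=np.cos(np.radians(p[2])),np.sin(np.radians(p[2])); q=poly@np.array([[c,n],[-n,c]])+p[:2]
    return np.c_[q,np.full(len(q),z)]
def render(s,p,box,z0,k=6):
    """mask of plate (side+top+lug) in the box (u0,v0,u1,v1), downsampled soft"""
    u0,v0,u1,v1=box; m=np.zeros(((v1-v0)*k,(u1-u0)*k),np.uint8)
    f=lambda q:np.round((q-[u0-.5,v0-.5])*k*16).astype(np.int32)
    for poly,za,zb in((L,0,10),(LUG,10,50)):
        A,B=proj(s,place(poly,p,z0+za)),proj(s,place(poly,p,z0+zb))
        for q in (A,B)+tuple(np.array([A[i-1],A[i],B[i],B[i-1]]) for i in range(len(A))): cv2.fillPoly(m,[f(q)],255,shift=4)
    return cv2.resize(m,(u1-u0,v1-v0),interpolation=cv2.INTER_AREA)/255.
def fit(s,p0,z0=0,pad=14):
    q=np.r_[proj(s,place(L,p0,z0)),proj(s,place(LUG,p0,z0+50))]; u0,v0=(q.min(0)-pad).astype(int);u1,v1=(q.max(0)+pad).astype(int)
    g=s["img"][v0:v1,u0:u1].astype(float).sum(2)
    bg=np.median(g[[0,1,-1,-2]]); fg=np.median(g[render(s,p0,(u0,v0,u1,v1),z0)>.9])
    m=np.clip((bg-g)/(bg-fg),0,1)
    c=lambda p:np.mean((render(s,p,(u0,v0,u1,v1),z0)-m)**2)
    o=min((minimize(c,np.array(p0)+d,method="Nelder-Mead",options=dict(initial_simplex=np.array(p0)+d+np.array([[0,0,0],[4,0,0],[0,4,0],[0,0,4]]),xatol=.02,fatol=1e-7)) for d in ([0,0,0],[-3,3,2.])),key=lambda o:o.fun)
    return o.x,o.fun
E
python3 - <<'E'
from h import *
for n in("top","scene"):
    s=vision.snapshot(n)
    for p in((442,217,-64),(480,-252,-73)):print(n,*fit(s,p))
s=vision.snapshot("top")
t=ortho(s,627,-10,200,160,39,4); g=t.sum(2)
m=(cv2.GaussianBlur(t,(5,5),0).astype(int).sum(2)<500).astype(np.uint8)
print(np.median(t[280:360,360:440].reshape(-1,3),0),np.median(t[:40].reshape(-1,3),0))
cv2.imwrite("pics/o2.png",t)
# rail frames + tray edges in a taller ortho
cv2.imwrite("pics/o3.png",ortho(s,605,30,290,200,39,2.7))
E
```

```text
top [431.2795935  229.39235866 -63.4242726 ] 0.003447064356768085
top [ 466.23065425 -236.96000542  -72.85485111] 0.002232816600587487
scene [429.25767998 231.59099168 -63.60742466] 0.0159783632059411
scene [ 465.01252457 -235.95967764  -72.98507368] 0.01367652413296662
[134. 141. 142.] [162. 178. 169.]
```

View pics/o2.png

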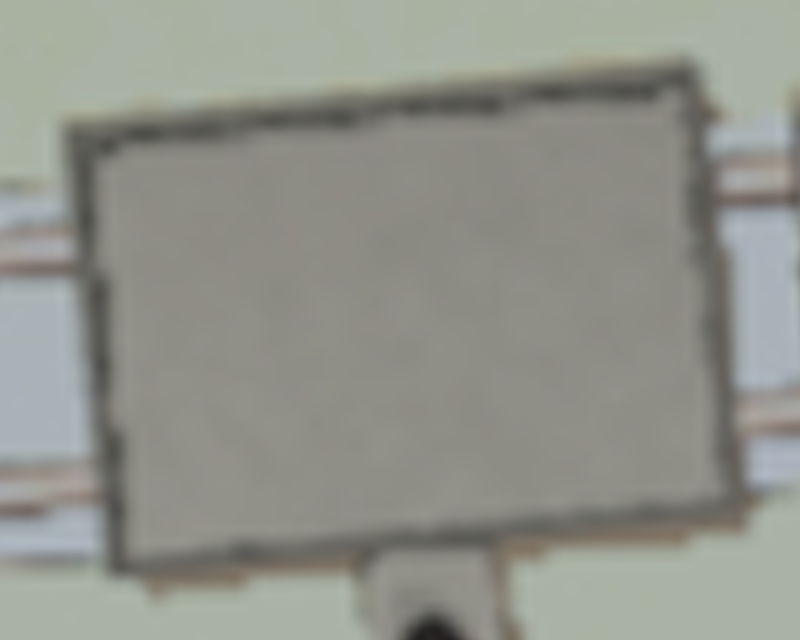

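The two cameras agree on both plates to about 2 mm. The rim corners, at px (65,125), (693,62), (745,505) and (113,573), put the tray centre at about (628,-11) with a yaw of 6.0°. The rim measures 158×112, and the post comes out 85 mm away as stated. I'll go to the right-hand plate first.

Request:
{"op": "step_arm", "data": {"targets": [[[27,29,-10,0,0,0.005],[54,58,-20,0,0,0.01],[81,87,-33,0,0,0.015],[108,116,-45,0,0,0.02],[135,144,-58,0,0,0.025],[162,173,-70,0,0,0.03],[189,202,-82,0,0,0.035],[216,231,-95,0,0,0.04],[243,260,-107,0,0,0.045],[270,289,-120,0,0,0.05],[297,318,-132,0,0,0.055],[322,346,-143,0,0,0.057]]], "fingers": -0.3, "newtons": 50}}

```text
time: 1.3
tool_pos: [466.8, -234.7, 109.7]
tcp_rot: [180.0, -0.0, 17.1]
ft_force: [0.8, -0.1, 0.5]
finger_gap: 55.4
grip_force: 0.0
```

Request:
{"op": "step_arm", "data": {"targets": [[[0,0,-20,0,0,0],[0,0,-40,0,0,0],[0,0,-58,0,0,0],[0,0,-68,0,0,0],[0,0,-72,0,0,0],[0,0,-72,0,0,0]]]}}

```text
time: 1.8
tool_pos: [465.0, -236.3, 37.5]
tcp_rot: [-179.9, 0.1, 17.1]
ft_force: [0.0, -0.1, -0.8]
finger_gap: 55.4
grip_force: 0.0
```

Request:
{"op": "step_arm", "data": {"targets": [[[0,0,0,0,0,0],[0,0,0,0,0,0],[0,0,0,0,0,0],[0,0,0,0,0,0],[0,0,0,0,0,0],[0,0,0,0,0,0]]], "fingers": 1}}

```text
time: 2.3
tool_pos: [466.4, -237.2, 39.4]
tcp_rot: [179.9, -0.1, 17.1]
ft_force: [-0.9, -0.4, 5.8]
finger_gap: 9.5
grip_force: 50.8
```

Request:
{"op": "step_arm", "data": {"targets": [[[0,0,15,0,0,0],[0,0,40,0,0,0],[0,0,70,0,0,0],[0,0,95,0,0,0],[0,0,105,0,0,0.122],[9,8,110,0,0,0.244],[22,20,110,0,0,0.366],[35,34,110,0,0,0.488],[48,47,110,0,0,0.61],[61,60,110,0,0,0.732],[74,73,110,0,0,0.854],[87,86,110,0,0,0.976]]]}}

```text
time: 3.3
tool_pos: [552.9, -149.7, 147.8]
tcp_rot: [-179.9, -0.0, 73.4]
ft_force: [-0.1, -0.0, -2.0]
finger_gap: 9.5
grip_force: 49.5
```

Request:
{"op": "step_arm", "data": {"targets": [[[10,10,0,0,0,0.122],[20,20,0,0,0,0.244],[30,30,0,0,0,0.366],[40,40,0,0,0,0.488],[50,50,0,0,0,0.61],[60,60,0,0,0,0.732],[70,70,0,0,0,0.854],[80,80,0,0,0,0.976],[90,88,0,0,0,1.098],[94,91,0,0,0,1.22],[95,92,0,0,0,1.342],[95,92,0,0,0,1.464]]]}}

```text
time: 4.3
tool_pos: [647.6, -57.9, 147.6]
tcp_rot: [-180.0, -0.1, 157.3]
ft_force: [-0.5, 0.2, -1.4]
finger_gap: 9.3
grip_force: 49.5
```

Request:
{"op": "step_arm", "data": {"targets": [[[0,0,0,0,0,0.122],[0,0,0,0,0,0.244],[0,0,0,0,0,0.366],[0,0,0,0,0,0.488],[0,0,0,0,0,0.508],[0,0,0,0,0,0.508],[0,0,0,0,0,0.508]]]}}

```text
time: 4.88
tool_pos: [647.5, -58.5, 148.0]
tcp_rot: [180.0, -0.0, -174.2]
ft_force: [0.5, -1.0, -1.5]
finger_gap: 9.4
grip_force: 49.5
```

Request:
{"op": "step_arm", "data": {"targets": [[[0,0,-20,0,0,0],[0,0,-40,0,0,0],[0,0,-52,0,0,0],[0,0,-56,0,0,0],[0,0,-56,0,0,0]]]}}

```text
time: 5.3
tool_pos: [646.5, -58.3, 90.5]
tcp_rot: [179.9, -0.2, -174.0]
ft_force: [-0.6, 0.1, -1.8]
finger_gap: 9.2
grip_force: 49.5
```

Run:
```python
from h import *
s=vision.snapshot("top"); a=cv2.resize(s["img"][90:240,200:410],None,fx=2.6,fy=2.6,interpolation=cv2.INTER_CUBIC)
s=vision.snapshot("scene"); b=cv2.resize(s["img"][150:290,200:410],None,fx=2.6,fy=2.6,interpolation=cv2.INTER_CUBIC)
a=a[:300]; b=b[:300]
cv2.imwrite("pics/v1.png",np.vstack([a,b])[:,:800])
```

```text
(no output)
```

View pics/v1.png

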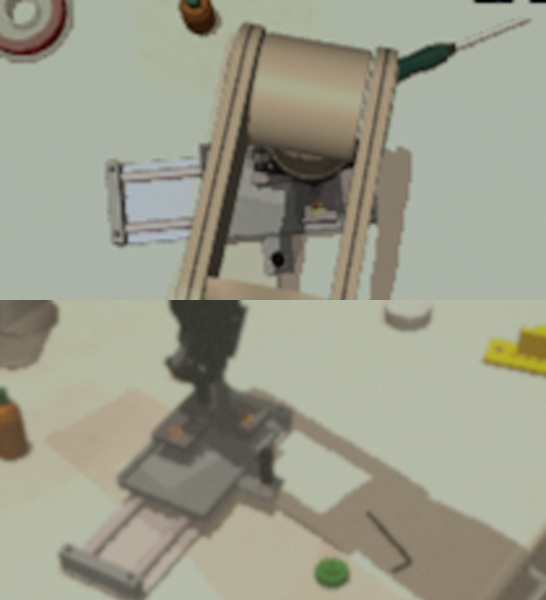

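The plate is over the right-far quadrant of the tray, level and aligned with it. The arm hides the top view, and the scene view confirms the position. Lowering.

Request:
{"op": "step_arm", "data": {"targets": [[[0,0,-6,0,0,0],[0,0,-12,0,0,0],[0,0,-17,0,0,0],[0,0,-21,0,0,0],[0,0,-23.5,0,0,0],[0,0,-23.5,0,0,0]]]}}

```text
time: 5.9
tool_pos: [647.8, -58.5, 69.5]
tcp_rot: [-180.0, -0.0, -174.0]
ft_force: [-3.2, 0.7, 4.9]
finger_gap: 9.5
grip_force: 50.6
```

Request:
{"op": "step_arm", "data": {"targets": [[[-0.5,0,-0.5,0,0,0],[-1,0,-1,0,0,0],[-1,0,-1,0,0,0]]]}}

```text
time: 6.15
tool_pos: [647.8, -58.5, 69.5]
tcp_rot: [-180.0, 0.1, -174.0]
ft_force: [-1.0, 1.3, 7.4]
finger_gap: 9.3
grip_force: 51.0
```

Request:
{"op": "step_arm", "data": {"targets": [[[0,0,0.5,0,0,0],[0,0,1,0,0,0],[0,0,1,0,0,0],[0,0,1,0,0,0],[0,0,20,0,0,0],[0,0,50,0,0,0],[0,0,80,0,0,0],[0,0,90,0,0,0]]], "fingers": -0.2}}

```text
time: 6.82
tool_pos: [648.9, -58.9, 163.0]
tcp_rot: [-179.9, 0.4, -174.0]
ft_force: [1.2, 0.2, 1.1]
finger_gap: 50.9
grip_force: 0.0
```

Request:
{"op": "step_arm", "data": {"targets": [[[-16,20,0,0,0,0.03],[-36,48,0,0,0,0.06],[-56,75,0,0,0,0.09],[-77,103,-5,0,0,0.12],[-98,131,-10,0,0,0.15],[-119,159,-20,0,0,0.2],[-140,187,-30,0,0,0.25],[-161,215,-40,0,0,0.29],[-182,243,-44,0,0,0.32],[-200,267,-48,0,0,0.35],[-211,282,-48,0,0,0.358],[-216,288.5,-48,0,0,0.358]]]}}

```text
time: 7.82
tool_pos: [428.6, 231.7, 109.0]
tcp_rot: [180.0, -0.1, -153.3]
ft_force: [0.4, -0.3, 0.8]
finger_gap: 51.0
grip_force: 0.0
```

Run:
```python
from h import *
s=vision.snapshot("top")
t=ortho(s,627,-10,200,160,40,4); cv2.imwrite("pics/v2.png",t)
print(fit(s,(430.8,230,-63.5)))
```

```text
(array([414.44977694, 265.53101291, -63.71719274]), np.float64(0.19165379434195942))
```

View pics/v2.png

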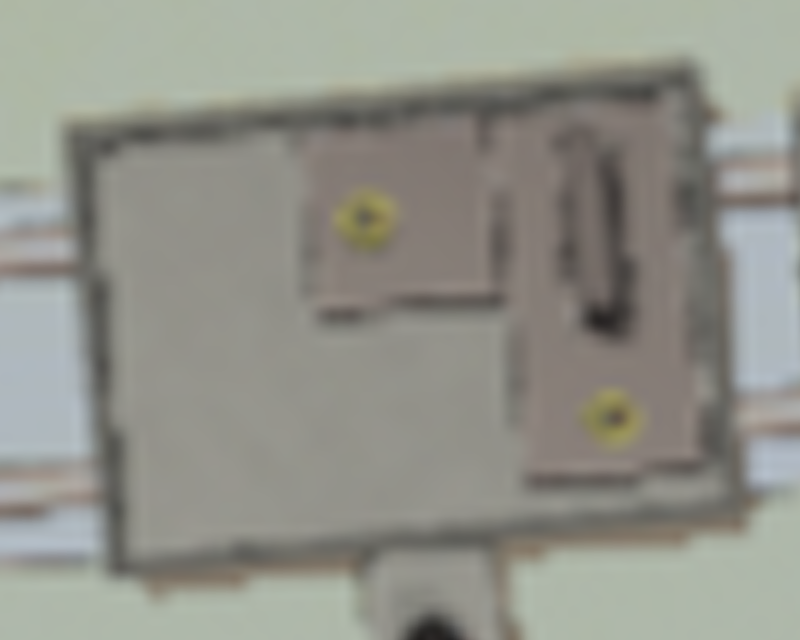

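P2 lies flat in the right-far corner, with its outline corners at (300,135), (672,95), (708,462) and (508,298). It has about 2 mm to the far wall and 3 mm to the right wall. There is a 58×51 mm pocket left for plate 1. (The plate 1 fit is invalid here because the arm hides it; I'm using the first fit.)

Request:
{"op": "step_arm", "data": {"targets": [[[0.3,-0.5,-15,0,0,0],[0.3,-0.5,-35,0,0,0],[0.3,-0.5,-55,0,0,0],[0.3,-0.5,-67,0,0,0],[0.3,-0.5,-71.5,0,0,0],[0.3,-0.5,-71.5,0,0,0]]]}}

```text
time: 8.37
tool_pos: [430.5, 228.5, 37.1]
tcp_rot: [180.0, -0.1, -153.5]
ft_force: [-0.3, -0.4, 0.3]
finger_gap: 51.2
grip_force: 0.0
```

Request:
{"op": "step_arm", "data": {"targets": [[[0,0,0,0,0,0],[0,0,0,0,0,0],[0,0,0,0,0,0],[0,0,0,0,0,0],[0,0,0,0,0,0],[0,0,0,0,0,0]]], "fingers": 1}}

```text
time: 8.87
tool_pos: [432.0, 229.9, 39.6]
tcp_rot: [-180.0, 0.1, -153.5]
ft_force: [0.1, -0.6, 6.9]
finger_gap: 9.4
grip_force: 49.9
```

Request:
{"op": "step_arm", "data": {"targets": [[[0,0,15,0,0,0],[0,0,40,0,0,0],[0,0,70,0,0,0],[10,-11,95,0,0,-0.04],[30,-33,105,0,0,-0.09],[53,-58,110,0,0,-0.14],[78,-85,110,0,0,-0.19],[103,-112,110,0,0,-0.24],[128,-139,110,0,0,-0.29],[153,-166,110,0,0,-0.33],[170,-184,110,0,0,-0.358],[178.5,-193,110,0,0,-0.358]]]}}

```text
time: 9.87
tool_pos: [611.1, 33.5, 148.1]
tcp_rot: [-180.0, 0.0, -174.2]
ft_force: [0.3, 0.8, -1.7]
finger_gap: 9.3
grip_force: 48.9
```

Request:
{"op": "step_arm", "data": {"targets": [[[0,0,0,0,0,0],[0,0,-10,0,0,0],[0,0,-30,0,0,0],[0,0,-48,0,0,0],[0,0,-56,0,0,0],[0,0,-56,0,0,0],[0,0,-56,0,0,0]]]}}

```text
time: 10.45
tool_pos: [608.5, 37.4, 91.7]
tcp_rot: [180.0, -0.1, -173.9]
ft_force: [-0.3, 0.1, -1.1]
finger_gap: 9.4
grip_force: 48.9
```

Run:
```python
from h import *
o=[]
for n in ("top","scene"):
    s=vision.snapshot(n); im=cv2.resize(s["img"],None,fx=3,fy=3,interpolation=cv2.INTER_CUBIC)
    for P in ((628,-11,6),):
        q=proj(s,place(np.array([[-52,-75],[52,-75],[52,75],[-52,75]]),P,30)); cv2.polylines(im,[np.int32((q+.5)*3*16)],True,(0,0,255),1,shift=4)
    q=proj(s,place(L,(609.5,36.5,-84),64)); cv2.polylines(im,[np.int32((q+.5)*48)],True,(0,255,0),1,shift=4)
    c=proj(s,[[625,-10,40]])[0]*3; x,y=int(c[0]),int(c[1]); o.append(im[y-150:y+150,x-260:x+260])
cv2.imwrite("pics/v3.png",np.vstack(o))
```

```text
(no output)
```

View pics/v3.png

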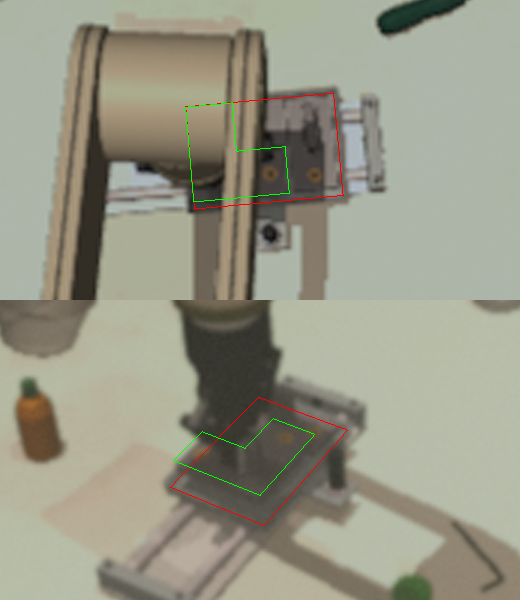

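The predicted outline (green) of the held plate lies over the plate in both views, inside the tray floor (red) and clear of the other plate. Lowering.

Request:
{"op": "step_arm", "data": {"targets": [[[0,0,-6,0,0,0],[0,0,-12,0,0,0],[0,0,-17,0,0,0],[0,0,-21,0,0,0],[0,0,-23.5,0,0,0],[0,0,-24,0,0,0]]]}}

```text
time: 11.05
tool_pos: [609.6, 36.4, 69.6]
tcp_rot: [-180.0, -0.0, -174.0]
ft_force: [-8.5, -0.3, 14.0]
finger_gap: 9.2
grip_force: 51.5
```

Request:
{"op": "step_arm", "data": {"targets": [[[0,0,0.5,0,0,0],[0,0,1,0,0,0],[0,0,1,0,0,0],[0,0,1,0,0,0],[0,0,20,0,0,0],[0,0,50,0,0,0],[-20,10,75,0,0,0],[-45,35,90,0,0,0],[-75,65,90,0,0,0],[-100,90,90,0,0,0],[-120,110,90,0,0,0],[-120,110,90,0,0,0]]], "fingers": -0.2}}

```text
time: 12.05
tool_pos: [486.1, 149.6, 157.9]
tcp_rot: [179.9, -0.1, -173.8]
ft_force: [-1.6, 0.3, -0.2]
finger_gap: 51.1
grip_force: 0.0
```

Run:
```python
from h import *
s=vision.snapshot("top"); a=ortho(s,620,-15,200,170,40,3)
s=vision.snapshot("scene"); c=proj(s,[[620,-10,40]])[0].astype(int); b=cv2.resize(s["img"][c[1]-35:c[1]+35,c[0]-86:c[0]+86],(600,244),interpolation=cv2.INTER_CUBIC) if 0 else cv2.resize(s["img"][c[1]-45:c[1]+45,c[0]-60:c[0]+60],(600,450),interpolation=cv2.INTER_CUBIC)
cv2.imwrite("pics/v4.png",cv2.resize(np.vstack([a,b]),(370,590)) if 0 else np.hstack([cv2.resize(a,(400,340)),cv2.resize(b,(400,300)) if 0 else cv2.resize(b,(400,340))]))
```

```text
(no output)
```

View pics/v4.png

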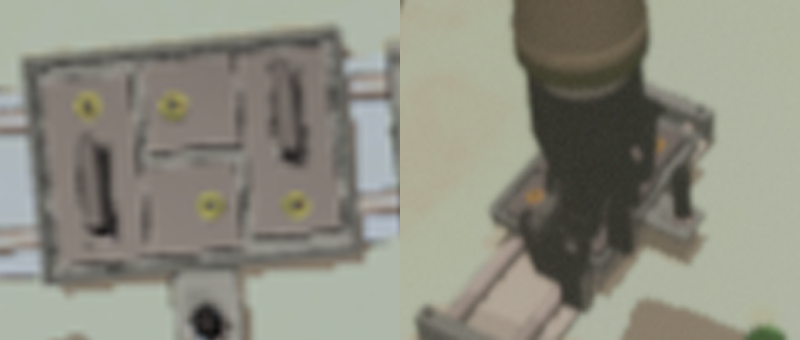

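Request:
{"op": "step_arm", "data": {"targets": [[[-3,-20,5,0,0,0],[-6,-50,10,0,0,0],[-9,-85,15,0,0,0],[-12,-120,20,0,0,0],[-15,-155,20,0,0,0],[-18,-190,20,0,0,0],[-21,-225,20,0,0,0],[-24,-260,20,0,0,0],[-27,-290,20,0,0,0],[-30,-310,20,0,0,0],[-30,-316.5,20,0,0,0],[-30,-316.5,20,0,0,0]]]}}

```text
time: 13.15
tool_pos: [459.4, -172.5, 178.2]
tcp_rot: [-180.0, -0.0, -174.2]
ft_force: [-0.2, 0.3, 0.3]
finger_gap: 51.0
grip_force: 0.0
```

Run:
```python
from h import *
o=[]
for n in ("top","scene"):
    s=vision.snapshot(n); k=5; im=cv2.resize(s["img"],None,fx=k,fy=k,interpolation=cv2.INTER_CUBIC)
    for P in ((609.5,36.5,-84),(647.5,-58,96)):
        for poly,z in((L,40),(LUG,80)):
            q=proj(s,place(poly,P,z)); cv2.polylines(im,[np.int32((q+.5)*k*16)],True,(0,255,0),1,shift=4)
    c=proj(s,[[625,-10,40]])[0]*k; x,y=int(c[0]),int(c[1]); o.append(im[y-240:y+240,x-200-40*(n=="scene"):x+200+40*(n=="scene")])
cv2.imwrite("pics/v5.png",np.hstack(o)[:,:800] if 0 else cv2.resize(np.hstack(o),(800,436)))
```

```text
(no output)
```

View pics/v5.png

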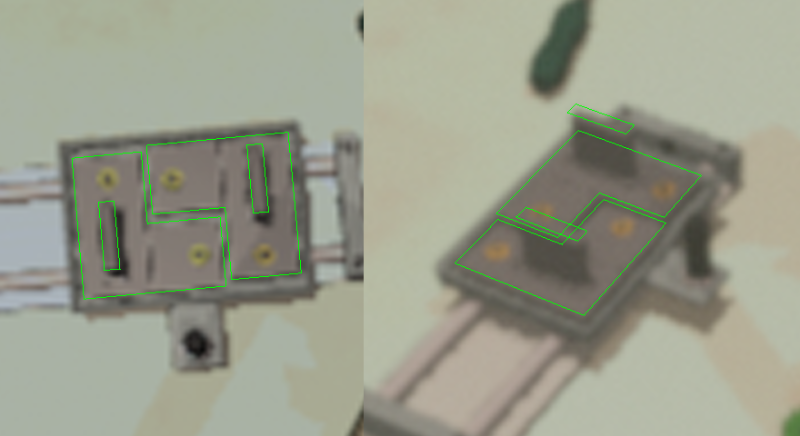

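Both plates lie interlocked inside the rim. The lugs and outlines match the flat-lying model, with the same small calibration offset for both, so neither is tilted. Now to the post, at about (543,-20).

Request:
{"op": "step_arm", "data": {"targets": [[[8,14,0,0,0,0],[22,40,0,0,0,0],[38,68,0,0,0,0],[54,97,-5,0,0,0],[70,126,-15,0,0,0],[80,144,-30,0,0,0],[83.5,150,-50,0,0,0],[83.5,150,-70,0,0,0],[83.5,150,-90,0,0,0],[83.5,150,-106,0,0,0],[83.5,150,-116,0,0,0],[83.5,150,-116,0,0,0]]]}}

```text
time: 14.25
tool_pos: [541.0, -18.5, 59.6]
tcp_rot: [179.9, -0.3, -173.9]
ft_force: [-0.0, -0.3, -0.5]
finger_gap: 51.4
grip_force: 0.0
```

Request:
{"op": "step_arm", "data": {"targets": [[[0,0,0,0,0,0],[0,0,0,0,0,0],[0,0,0,0,0,0],[0,0,0,0,0,0],[0,0,0,0,0,0]]], "fingers": 1, "newtons": 30}}

```text
time: 14.67
tool_pos: [544.2, -20.0, 63.9]
tcp_rot: [-180.0, 0.2, -174.0]
ft_force: [-1.0, 2.0, 6.1]
finger_gap: 15.3
grip_force: 29.7
```

Request:
{"op": "step_arm", "data": {"targets": [[[-0.3,3,0,0,0,0],[-0.9,9,0,0,0,0],[-1.7,16,0,0,0,0],[-2.5,24,0,0,0,0],[-3.4,32,0,0,0,0],[-4.2,40,0,0,0,0],[-5,48,0,0,0,0],[-5.9,56,0,0,0,0],[-6.7,64,0,0,0,0],[-7.4,70,0,0,0,0],[-7.9,75,0,0,0,0],[-8.2,78,0,0,0,0]]]}}

```text
time: 15.67
tool_pos: [536.3, 57.8, 63.9]
tcp_rot: [-179.9, 0.2, -174.0]
ft_force: [2.1, -4.1, 5.6]
finger_gap: 15.0
grip_force: 29.8
```

Request:
{"op": "step_arm", "data": {"targets": [[[-0.2,2,0,0,0,0],[-0.4,4,0,0,0,0],[-0.6,6,0,0,0,0],[-0.8,8,0,0,0,0],[-1,10,0,0,0,0],[-1.3,12,0,0,0,0]]]}}

```text
time: 16.17
tool_pos: [535.1, 69.4, 63.9]
tcp_rot: [-179.9, 0.2, -174.0]
ft_force: [1.0, -4.0, 5.5]
finger_gap: 14.9
grip_force: 29.8
```

Request:
{"op": "step_arm", "data": {"targets": [[[-0.2,2,0,0,0,0],[-0.4,4,0,0,0,0],[-0.6,6,0,0,0,0],[-0.8,8,0,0,0,0],[-1,9.5,0,0,0,0]]]}}

```text
time: 16.58
tool_pos: [534.4, 76.8, 64.0]
tcp_rot: [-179.7, 0.2, -174.0]
ft_force: [3.5, -22.5, 4.9]
finger_gap: 15.5
grip_force: 30.6
```

Request:
{"op": "step_arm", "data": {"targets": [[[0.1,-1,0,0,0,0],[0.2,-1.8,0,0,0,0]]]}}

```text
time: 16.75
tool_pos: [534.5, 76.5, 64.0]
tcp_rot: [-179.9, 0.2, -174.0]
ft_force: [1.7, -2.3, 5.0]
finger_gap: 15.1
grip_force: 30.0
```

Request:
{"op": "step_arm", "data": {"targets": [[[0,0,0,0,0,0],[0,0,0,0,0,0],[0,0,0,0,0,0],[0,0,0,0,0,0],[0,0,20,0,0,0],[0,0,50,0,0,0],[0,0,80,0,0,0],[-10,-20,110,0,0,0],[-25,-50,120,0,0,0],[-45,-85,120,0,0,0],[-60,-120,120,0,0,0],[-60,-140,120,0,0,0]]], "fingers": -0.2}}

```text
time: 17.75
tool_pos: [470.5, -64.5, 182.4]
tcp_rot: [-180.0, -0.1, -174.0]
ft_force: [0.2, 0.3, 0.4]
finger_gap: 50.9
grip_force: 0.0
```

Request:
{"op": "step_arm", "data": {"targets": [[[-5,-30,0,0,0,0],[-10,-60,0,0,0,0],[-10,-90,0,0,0,0],[-10,-110,0,0,0,0],[-10,-120,0,0,0,0],[-10,-120,0,0,0,0]]]}}

```text
time: 18.25
tool_pos: [462.5, -183.8, 182.1]
tcp_rot: [-180.0, -0.0, -174.1]
ft_force: [0.2, 0.4, -0.3]
finger_gap: 51.1
grip_force: 0.0
```

Run:
```python
from h import *
s=vision.snapshot("top"); a=ortho(s,605,50,260,190,40,2)
s=vision.snapshot("scene"); c=proj(s,[[615,85,40]])[0].astype(int); b=cv2.resize(s["img"][c[1]-50:c[1]+50,c[0]-70:c[0]+70],(560,400),interpolation=cv2.INTER_CUBIC)
b=cv2.resize(b,(280*380//280,int(400*280*380//280/560)))
h=min(a.shape[0],b.shape[0]); cv2.imwrite("pics/v6.png",np.hstack([a[:h] if h<a.shape[0] else a,b[:h]])[:,:800])
print(r.sense()["time"],a.shape,b.shape)
```

```text
18.35 (380, 520, 3) (271, 380, 3)
```

View pics/v6.png

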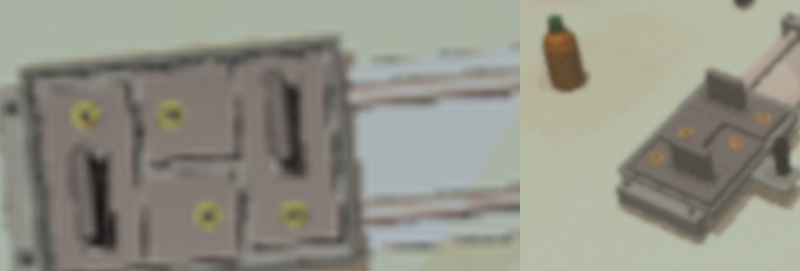

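The carrier is home: the tray's left edge, at column 25 to 40, is right against the left stop. Both plates are still flat and interlocked, and the arm is clear. Handing in.

```bash
python3 -c "
from bench import r
print(r.hand_in())"
```

```text
the job is handed in; nothing more can be done
None
```

I packed both plates interlocked and flat in the tray, slid the carrier left against the far stop, let go and handed the job in at about 18 s of the 64 s allowed; the hand-in gave no verdict.

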